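# Clamp the bar in the drilling jig

## Robot

A 6-joint arm with a two-finger parallel gripper is mounted at the origin on a cart in front of the work surface, level with it; the furniture and walls round the work are solid. World frame = base frame: x ahead of the robot, y to its left, z up, the work surface at z = 0. Lengths are in m, angles in rad, forces in N, time in s.
With the tool pointing down it reaches from about 0.275 to 0.875 m from the base axis. Payload 12.5 kg.
Tool frame: the origin (TCP) lies on the centre line of the jaws, within the pads' length; the fingertips stand r.finger_overhang ahead of it and the grasp point (between the pads) lies 3 mm ahead of it (r.finger_overhang is the distance from the TCP to the fingertips, in m); z points along the fingers, y is the line along which they close (so a half turn about z gives the same grasp; the last joint's range is limited). The gripper opens to 85 mm and grips with 20 to 120 N. Pads are 22 mm wide; open, the fingers measure 114 mm over their backs; the gripper's body (76 mm by 85 mm) begins 54 mm behind the grasp point. The pads swing forward as they close: fully open they stand 13 mm farther back than shut.
Start: joints at [1.054, 0.351, 1.652, -0, 1.139, -0.085], TCP at [0.23, 0.5, 0.253] pointing down, gripper open.
Joint ranges: [-2.75, 2.75], [-0.79, 2.1], [0.01, 2.65], [-1.57, 4.71], [0.07, 3.14], [-2.87, 2.87]. Speed limits (rad/s): [2.22, 2.22, 2.79, 3.14, 3.14, 3.14].

## Interface

Orientations are given as a unit quaternion [x, y, z, w].
In Python, from cell import r, optics gives the robot as it stands. The module is installed in compiled form; this text tells all that it offers. Calls block until the motion is done:
- r.move_to(position, orientation): joint-space move of the TCP to a pose.
- r.move_linear(position, rot=None, vel=0.15): straight line of the TCP; rot=None keeps the orientation; vel is the mean speed in m/s.
- r.set_joints(angles): joint-space move.
- r.set_gripper(opening, squeeze=None): opening from 0.0 (shut) to 1.0 (fully open); squeeze is the grip in N (None keeps the last); returns when the fingers have stopped.
- r.sleep(seconds).
- r.inverse_kinematics(position, orientation): joint angles nearest the present ones, or None.
- optics.get_image(name): name is "side" or "top" or "wrist"; returns a dict with "pixels" (420x560x3 uint8, red, green, blue), "depth" (420x560 float32, m along the optical axis (not along the pixel's ray), 0 where there is no reading), "fx", "fy", "cx", "cy" (pixels), "D" ([k1, k2, p1, p2, k3] as OpenCV has them; the pictures are not rectified), "camera_from_world" (4x4, takes a point from world to camera coordinates); the wrist camera has in their place "mount" (4x4, takes a point from camera to tool coordinates, whose origin is the TCP and whose axes are the flange's). Camera axes: x right, y down, z forward; pixel columns grow to the right and rows downward; lengths in m; the calibration is good to about 2 mm. A picture is of the moment at which its call begins: read the wrist's pose just before it.
A pose or a line that the arm cannot do raises r.PlanningError and nothing moves.
- r.hand_in(): hands the job in; it is judged then, once.
Readings, each from a call of its own:
- r.current_t(): time.
- r.current_q(): joint angles.
- r.current_qvel(): joint speeds.
- r.current_effort(): joint torques, N m.
- r.current_tool_pos(): TCP position.
- r.current_ee_rot(): TCP orientation.
- r.current_contact_force(): force on the tool from outside, world axes, zero at the start.
- r.current_torque(): the same for the moment, N m.
- r.current_opening(): opening from 0.0 (shut) to 1.0 (fully open).
- r.current_finger_force(): force on a finger pad.
Only numpy, scipy, OpenCV 4.12 (cv2) and the standard library are available. Lean on these libraries where they do the work, as an engineer would, in place of code of your own. Each camera call takes 0.05 s, during which the arm holds its last target. There are 200 camera calls.

## Task

Get the square aluminium bar ready for drilling in the plywood jig: push it lengthwise with a fingertip, under the drill-bush bridge, until its end rests against the steel end stop. Then push the red-knobbed cam lever round anticlockwise with one finger until it goes hard and the cam holds the bar tight against the fence, and leave it so. Only push, pick nothing up, and leave the cup, the tape measure and the file where they are.

Things in the scene. Friction and masses are not known exactly. Their poses are not given: they have to be found in the camera images.
- jig: Shop-made drilling jig, fixed to the bench: plywood base, top 12 mm up. Frame: origin on the bench under the line of the bar's axis when at the fence; y along the bar to the end stop, x to the fence, z up. Base x -83 to +47, y -113 to +155 mm. Aluminium fence 20 mm high on the base, inner face at x = +10, y -110 to +144 mm.
- stop_face (a point): Point on the face of the steel end stop that the bar's end must meet, on the bar's line, 22 mm above the bench (stop block 44 x 18 x 24 mm on the base). Axes as the jig's.
- bar_head (a point): Centre of the bar's end face towards the stop. Bar: square aluminium, 20 x 20 x 240 mm, about 0.22 kg, loose, flat on the jig's base along the fence, this end already under the bridge, 35 to 70 mm short of the stop and up to 3 mm off the fence. Axes: y along the bar towards the stop, z up.
- bar_tail (a point): Centre of the bar's other end face, where it can be pushed, 22 mm above the bench. It stands out beyond the jig's base all the way (by 7 mm at the end), so only the bench lies below a finger behind it. Axes as bar_head.
- pivot (a point): Point on the upright pivot of the cam lever, at the height of the arm's middle, 43 mm above the bench (the hub ends 14 mm higher, 57 mm above the bench). In the jig's frame it lies at x = -33, y = -10 mm.
- lever_arm (a point): Point on the middle of the lever's arm, 80 mm from the pivot. The arm is a level steel rod 10 mm thick, its middle 43 mm above the bench, with a red ball knob 25 mm across, centre 112 mm from the pivot. Below the arm is a gap of 26 mm to the base, 38 mm to the bench.
- cam_lever (a joint): Lever angle, rad, 0 to 2.3, growing anticlockwise from above; starts at 0 to 0.4. In the jig's frame the arm points from the pivot at 140 deg + angle (from x towards y). Turns with 2 N at the arm; near 1.65 the cam meets a bar at the fence (earlier if off it), then stiffens: 6 to 12 N at the arm make it tight; 2.3, the end of travel, is tight too. Stays where it is left.
- bar: The bar itself; origin at the centre of its underside, axes as bar_head.
- cup: White cup, 70 mm across, 88 mm high, loose, upright at the left of the jig; origin under its centre. Leave alone.
- tape_measure: Yellow tape measure, 43 x 86 x 66 mm, loose, at the right of the jig; origin under its centre. Leave alone.
- file: Flat file with wooden handle, 25 x 289 x 25 mm, loose, lying beyond the jig to the right; origin under its centre. Leave alone.
- bush (a point): Middle of the top of the brass drill bush, 53 mm above the bench, on the dark steel bridge that spans the bar's path (30 mm long along the bar, bridge top 46 mm above the bench, its foot 17 to 31 mm from the bar's line on the side away from the fence). The bar passes below it with 4 mm to spare above.

How it is judged:
By the outcome, as a careful person would: the job done as asked, in the order asked, and still so for the second after the job is handed in, with the robot touching nothing.
It also fails if it takes over 45 s, if anything falls off the work surface, if the arm or the gripper's body presses on something with over 40 N, if the wrist force passes 120 N, or if a joint passes its speed limit or range.

## Working session

There is one attempt and no reset: what is moved stays moved. The work goes in short steps, each a Python script; the robot and the scene stay as the last script left them, time stands still between calls to the robot, and variables do not carry over. Pictures are saved under pics/ and viewed, at most 10 in all, crops included, and the job is handed in when it is done.

```bash
mkdir -p pics; python3 - <<'E'
from cell import r, optics
import cv2, numpy as np
for n in ("top","side"):
    i=optics.get_image(n); cv2.imwrite(f"pics/{n}0.png",i["pixels"][:,:,::-1]); np.savez(f"{n}0.npz",**i)
    print(n,i["fx"],i["fy"],i["cx"],i["cy"],i["D"],np.round(i["camera_from_world"],3).tolist())
print(r.finger_overhang,r.current_t(),r.current_tool_pos(),r.current_ee_rot())
E
```

```text
top 450.2813046279096 450.2813046279096 277.2858597863774 209.5840754695679 [-0.13789941  0.          0.          0.          0.        ] [[-0.004, -1.0, -0.007, -0.032], [-0.994, 0.005, -0.111, 0.579], [0.111, 0.006, -0.994, 1.158], [0.0, 0.0, 0.0, 1.0]]
side 419.08473301207647 419.08473301207647 278.3537172632931 211.34429235450426 [-0.11972672  0.          0.          0.          0.        ] [[-0.849, 0.529, 0.012, 0.514], [0.461, 0.751, -0.473, -0.241], [-0.259, -0.396, -0.881, 1.478], [0.0, 0.0, 0.0, 1.0]]
0.022 0.1 [0.23001478 0.49929756 0.25281988] [ 2.14199834e-01  9.76789722e-01 -4.96539964e-04 -1.50719531e-04]
```

View pics/top0.png

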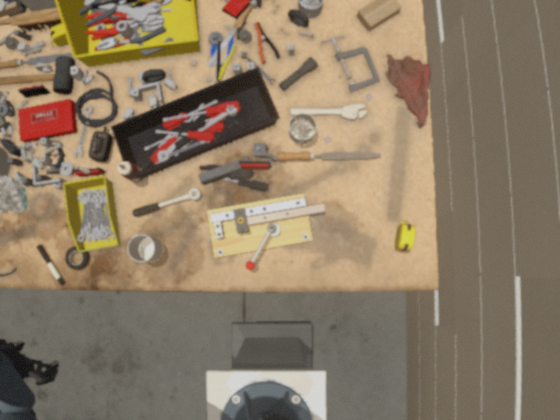

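View pics/side0.png

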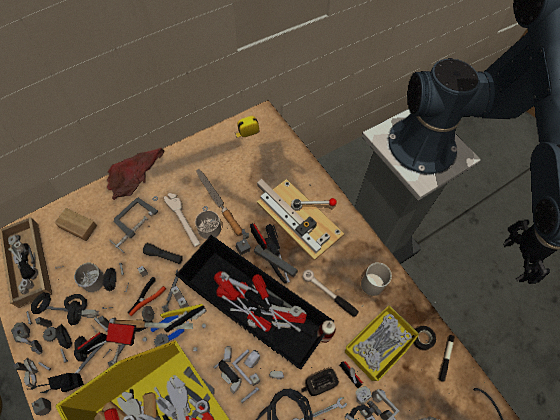

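Top view: the bar's tail is near (324,210), the end stop near (220,226), the bush near (240,220), the pivot near (273,229) and the red knob near (250,266). In the side view the knob is near (332,202). I'll enlarge the jig next.

```bash
cat > h.py <<'E'
import numpy as np, cv2
def K(i): return np.array([[i["fx"],0,i["cx"]],[0,i["fy"],i["cy"]],[0,0,1.]])
def ray(i,uv,z,cfw=None):
    "pixels -> world points on the plane z"
    T=np.linalg.inv(i["camera_from_world"] if cfw is None else cfw)
    p=cv2.undistortPoints(np.array(uv,float).reshape(-1,1,2),K(i),i["D"])[:,0]
    d=np.c_[p,np.ones(len(p))]@T[:3,:3].T; o=T[:3,3]
    return o+d*((z-o[2])/d[:,2])[:,None]
def proj(i,P,cfw=None):
    T=i["camera_from_world"] if cfw is None else cfw
    return cv2.projectPoints(np.array(P,float).reshape(-1,3),cv2.Rodrigues(T[:3,:3])[0],T[:3,3],K(i),i["D"])[0][:,0]
E
python3 - <<'E'
from h import *
i=dict(np.load("top0.npz")); im=i["pixels"][:,:,::-1]
c=cv2.resize(im[185:283,200:334],None,fx=5.9,fy=5.9,interpolation=cv2.INTER_CUBIC); cv2.imwrite("pics/top0c.png",c)
for n,z in(("top",.043),("side",.043)):
    j=dict(np.load(n+"0.npz")); h=cv2.cvtColor(j["pixels"],cv2.COLOR_RGB2HSV)
    m=((h[...,0]<6)|(h[...,0]>174))&(h[...,1]>180)&(h[...,2]>90)
    _,l,s,ce=cv2.connectedComponentsWithStats(m.astype(np.uint8))
    for k in range(1,len(s)):
        if s[k,4]>15:
            P=ray(j,ce[k],z)[0]
            if P[0]<.55 and abs(P[1])<.25: print(n,ce[k],s[k,4],P)
print(ray(i,[[324,210],[240,220],[273,229],[408,237],[144,249]],0.03))
E
```

```text
top [249.52 265.12] 25 [0.43300466 0.03844958 0.043     ]
side [332.48837209 201.44186047] 43 [0.43141566 0.04133338 0.043     ]
[[ 0.5772063  -0.15774397  0.03      ]
 [ 0.55163355  0.0647531   0.03      ]
 [ 0.52745231 -0.02247938  0.03      ]
 [ 0.50396333 -0.38107127  0.03      ]
 [ 0.4749404   0.32137655  0.03      ]]
```

View pics/top0c.png

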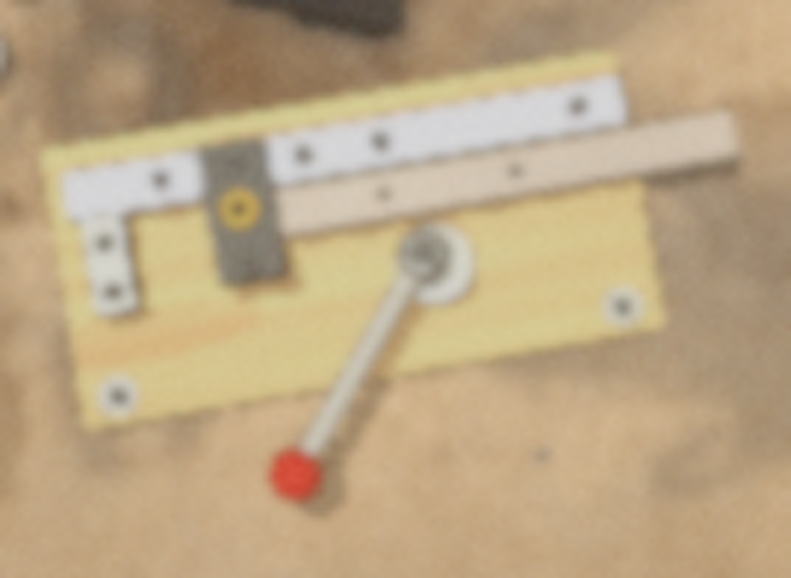

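The crop shows the base corners at (42,150), (618,52), (663,325) and (85,428). The hub is at (427,248), the bush at (238,208), the knob at (297,474) and the tail end edge from (733,113) to (740,160).

```bash
python3 - <<'E'
from h import *
i=dict(np.load("top0.npz"))
f=lambda a:np.array(a,float).reshape(-1,2)/5.9+[200-.4,185-.4]
W=ray(i,f([[42,150],[618,52],[663,325],[85,428]]),.012)[:,:2]
W=np.r_[W,ray(i,f([427,248]),.057)[:,:2]]
J=np.array([[47,155],[47,-113],[-83,-113],[-83,155],[-33,-10]])/1000
a=J-J.mean(0); b=W-W.mean(0)
H=a.T@b; th=np.arctan2(H[0,1]-H[1,0],H[0,0]+H[1,1])
R=np.array([[np.cos(th),-np.sin(th)],[np.sin(th),np.cos(th)]]); t=W.mean(0)-R@J.mean(0)
print("th",th,"t",t,"res mm\n",np.round((W-(J@R.T+t))*1000,1))
tj=lambda w:np.round((w[:,:2]-t)@R*1000,1)
k=ray(i,f([297,474]),.043); kj=tj(k)[0]
print("bush",tj(ray(i,f([238,208]),.053)),"tail",tj(ray(i,f([[733,113],[740,160]]),.032)),"head side at bridge",tj(ray(i,f([[290,236],[281,187]]),.032)),"stop",tj(ray(i,f([[127,215],[138,310]]),.036)))
d=kj-[-33,-10]; print("knob",kj,np.hypot(*d),"lever",np.radians(np.degrees(np.arctan2(d[1],d[0]))-140))
np.savez("jig.npz",R=R,t=t,th=th)
for n,z,uv in(("top",.088,None),):
    print("cup/tape",tj(ray(i,[[408,237],[144,249]],.04)))
E
```

```text
th 0.16749307642117345 t [ 0.56123146 -0.00334726] res mm
 [[-1.1 -0.7]
 [-1.9 -0.2]
 [ 1.4  2.4]
 [ 0.3 -0. ]
 [ 1.4 -1.6]]
bush [[-0.1 67.1]] tail [[   6.3 -157.3]
 [ -15.1 -156.5]] head side at bridge [[-14.3  47.8]
 [  8.1  48.2]] stop [[  7.1 117.9]
 [-35.7 119.8]]
knob [-119.2   61.4] 111.93033547702785 lever 0.006367563624013304
cup/tape [[-119.4 -360. ]
 [ -31.7  331.6]]
```

```bash
cat >> h.py <<'E'
from cell import r, optics
g=np.load("jig.npz"); R,t,th=g["R"],g["t"],float(g["th"])
def w(x,y,z): return [*(R@[x/1000,y/1000]+t),z]          # jig mm -> world
def tj(p): return (np.array(p)[:2]-t)@R*1000
def rot(a): a=(th+a)/2; return [np.cos(a),np.sin(a),0,0]   # tool down, its x at angle a in the jig
def force(): return np.array(r.current_contact_force())[:2]@R
E
python3 - <<'E'
from h import *
o=rot(np.pi/2)
print(r.inverse_kinematics(w(-3,-195,.2),o))
r.set_gripper(0.0); 
r.move_to(w(-3,-195,.15),o); print(r.current_t(),r.current_q())
r.move_linear(w(-3,-195,.034),vel=.1)
r.move_linear(w(-3,-173,.034),vel=.1); f0=force(); print("free",f0)
# fast through the clear travel, then 1 mm steps until the stop answers
y=-173
while y<-124:
    y+=3 if y<-142 else 1
    r.move_linear(w(-3,y,.034),vel=.04); f=force()-f0
    print(y,np.round(f,1),np.round(tj(r.current_tool_pos()),1)[1],end="; ")
    if f[1]<-10: break
print(r.current_t())
i=optics.get_image("top"); np.savez("top1.npz",**i)
E
```

```text
[-3.95288262e-01  5.36190636e-01  1.50501541e+00 -4.44089210e-16
  1.10038661e+00 -5.62781339e-01]
3.65 [-3.94097682e-01  5.94847813e-01  1.54228074e+00  1.04127322e-04
  1.00429011e+00 -5.62753033e-01]
free [-0.37456263 -0.58321305]
-170 [-0.  -0.2] -170.1; -167 [ 0.1 -0.1] -166.9; -164 [0.8 1.2] -163.8; -161 [0.6 0.6] -160.8; -158 [-0.   0.1] -157.8; -155 [0.5 0.5] -154.8; -152 [0.9 1.3] -151.8; -149 [-0.2  1.1] -148.8; -146 [0.8 0.2] -145.8; -143 [0.6 0.1] -142.8; -140 [-0.2  0.3] -139.8; -139 [0.  1.1] -138.9; -138 [0.6 0.6] -137.9; -137 [-0.1  0.7] -136.9; -136 [ 0.2 -0.2] -135.9; -135 [1.3 0.7] -134.9; -134 [1. 0.] -133.9; -133 [0.6 0.5] -132.9; -132 [0.8 0.3] -131.9; -131 [ 0.7 -0.1] -130.9; -130 [0.4 0.8] -129.9; -129 [0.7 0.7] -128.9; -128 [ 0.6 -4.6] -128.6; -127 [ 0.6 -9.3] -128.5; -126 [  0.7 -14.6] -128.5; 11.575
```

```bash
python3 - <<'E'
from h import *
r.move_linear(w(-3,-150,.034),vel=.1); r.move_linear(w(-3,-150,.15),vel=.2)
i=optics.get_image("top"); np.savez("top2.npz",**i)
c=cv2.resize(i["pixels"][185:283,200:334,::-1],None,fx=5.9,fy=5.9,interpolation=cv2.INTER_CUBIC); cv2.imwrite("pics/top2c.png",c)
for k in (0,90,180,270):
    for A in (140,190,240,274):
        a=np.radians(A); n=np.array([np.sin(a),-np.cos(a)])
        p=np.array([-33,-10])+82*np.array([np.cos(a),np.sin(a)])+18*n
        q=r.inverse_kinematics(w(*p,.047),rot(a+np.radians(k)))
        print(k,A,None if q is None else np.round(q,2))
E
```

```text
0 140 [-0.02  0.55  1.99 -0.    0.6  -1.06]
0 190 [-0.17  0.52  2.05 -0.    0.57 -2.08]
0 240 None
0 274 [-0.28  0.64  1.81 -0.    0.7   2.63]
90 140 [-0.02  0.55  1.99 -0.    0.6  -2.63]
90 190 [-0.17  0.52  2.05 -0.    0.57  2.63]
90 240 [-0.28  0.58  1.93 -0.    0.63  1.65]
90 274 [-0.28  0.64  1.81 -0.    0.7   1.06]
180 140 [-0.02  0.55  1.99 -0.    0.6   2.08]
180 190 [-0.17  0.52  2.05 -0.    0.57  1.06]
180 240 [-0.28  0.58  1.93 -0.    0.63  0.08]
180 274 [-0.28  0.64  1.81 -0.    0.7  -0.51]
270 140 [-0.02  0.55  1.99 -0.    0.6   0.51]
270 190 [-0.17  0.52  2.05 -0.    0.57 -0.51]
270 240 [-0.28  0.58  1.93 -0.    0.63 -1.49]
270 274 [-0.28  0.64  1.81 -0.    0.7  -2.08]
```

View pics/top2c.png

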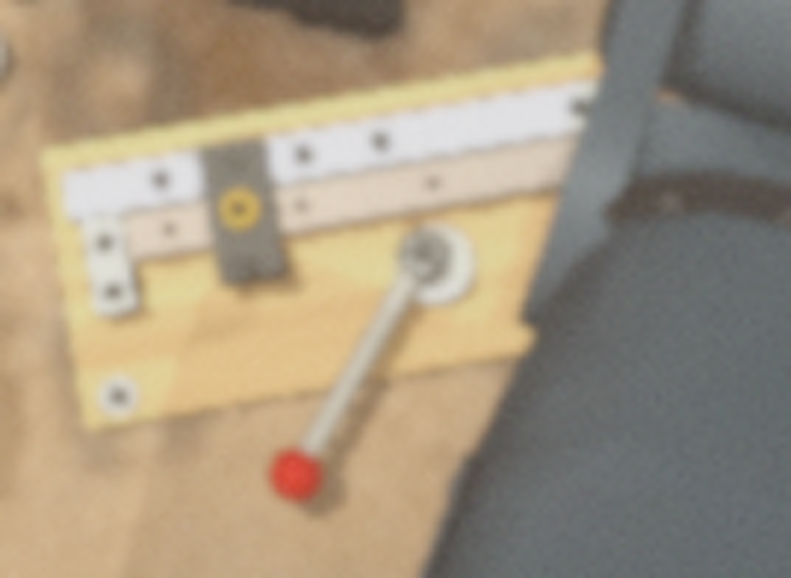

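The view shows the bar's head against the stop at about (130,230), with the lever unmoved. Next is the lever.

```bash
python3 - <<'E'
from h import *
def pose(q,d,z=.047):
    a=np.radians(140)+q; n=np.array([np.sin(a),-np.cos(a)])
    p=np.array([-33,-10])+80*np.array([np.cos(a),np.sin(a)])+d*n
    return w(*p,z),rot(a-np.pi/2),n
P,o,n=pose(0,36,.15); r.move_to(P,o)
P,o,n=pose(0,36); r.move_linear(P,vel=.12); f0=force(); print("free",f0,r.current_t())
P,o,n=pose(0,16); r.move_linear(P,vel=.06)
q=0.
while q<2.45:
    q+=.14 if q<1.2 else .03
    P,o,n=pose(q,14); r.move_linear(P,o,vel=.06)
    f=force()-f0; print(round(q,2),np.round([f@n,f@[-n[1],n[0]]],1),end="; ")
    if f@n>19 or r.current_t()>36: break
print(r.current_t(),np.round((np.array(r.current_tool_pos())-P)*1000,1))
E
```

```text
free [-0.38809759 -0.09323885] 14.7917
0.14 [ 0.6 -1.2]; 0.28 [-0.1 -0.5]; 0.42 [ 0.9 -0.1]; 0.56 [-0.3 -0. ]; 0.7 [0.1 0. ]; 0.84 [-0.3 -0.3]; 0.98 [-0.3  0.1]; 1.12 [ 0.3 -0.3]; 1.26 [-0.3 -0.4]; 1.29 [-0.9 -0.6]; 1.32 [ 0.5 -0.1]; 1.35 [ 0.7 -1.3]; 1.38 [ 0.6 -0.7]; 1.41 [-0.5 -0.4]; 1.44 [-0.4 -1.9]; 1.47 [ 0.7 -0.3]; 1.5 [ 0.6 -1.5]; 1.53 [ 0.1 -0.9]; 1.56 [ 1.1 -1.1]; 1.59 [-0.4 -1.2]; 1.62 [ 1.3 -0.8]; 1.65 [ 1.4 -1.1]; 1.68 [ 2.5 -1.9]; 1.71 [ 2.6 -2.5]; 1.74 [ 3.9 -2.8]; 1.77 [ 5.4 -2.8]; 1.8 [ 5.5 -3.2]; 1.83 [ 7.1 -3.2]; 1.86 [ 6.9 -3.1]; 1.89 [ 8.2 -4.1]; 1.92 [ 8.7 -3.9]; 1.95 [10.4 -3. ]; 1.98 [ 6.8 -3.3]; 2.01 [ 6.2 -3.4]; 2.04 [10.3 -3.6]; 2.07 [12.3 -2.4]; 2.1 [10.6 -3.5]; 2.13 [10.7 -2.9]; 2.16 [12.6 -2.6]; 2.19 [14.  -2.5]; 2.22 [ 9.2 -3.7]; 2.25 [ 9.7 -3.4]; 2.28 [10.4 -3.2]; 2.31 [17.2 -3. ]; 2.34 [29.7 -1.5]; 27.3833 [-5.  -0.2 -0.8]
```

It went hard at the end of travel. Now I'll back off and check.

```bash
python3 - <<'E'
from h import *
p=tj(r.current_tool_pos()); 
r.move_linear(w(p[0]-35,p[1],.047),vel=.08); r.move_linear(w(p[0]-35,p[1],.15),vel=.2)
q=list(r.current_q()); q[0]-=.8; r.set_joints(q)
print(r.current_t(),r.current_contact_force())
i=optics.get_image("top")
c=cv2.resize(i["pixels"][180:290,190:340,::-1],None,fx=5.3,fy=5.3,interpolation=cv2.INTER_CUBIC); cv2.imwrite("pics/top3c.png",c)
E
```

```text
30.1667 [ 0.18087311 -0.23394121  0.25195124]
```

View pics/top3c.png

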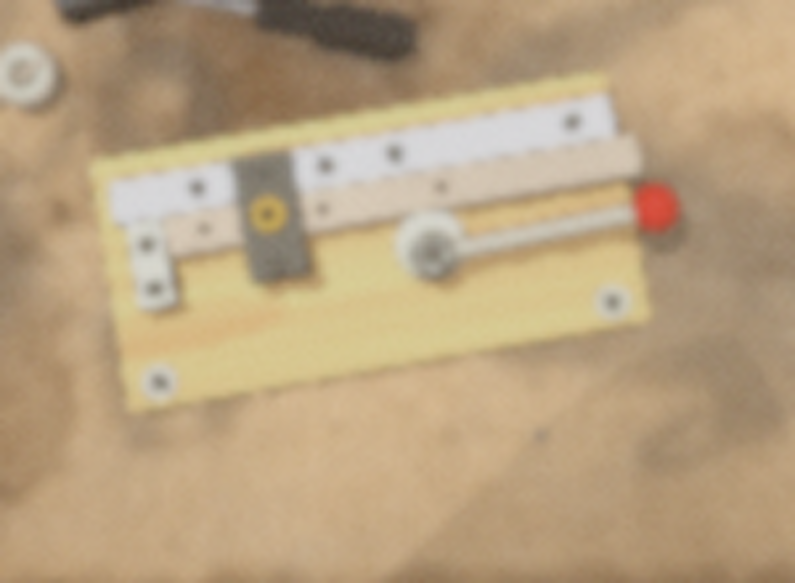

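The bar's head is at the stop, about (170,235). The bar lies along the fence, and the lever is at the end of its travel with the knob at (657,208).

```bash
python3 -c "
from cell import r
print(r.hand_in())"
```

```text
the job is handed in; nothing more can be done
None
```

The bar is pushed up against the end stop and clamped against the fence, with the cam lever at the end of its travel; the job was handed in at about 30 s, with the robot clear of everything.

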